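# Load and close a hand-screw mould press

## Robot

A 6-joint arm with a two-finger parallel gripper is mounted at the origin on the work surface. World frame = base frame: x ahead of the robot, y to its left, z up, the work surface at z = 0. Lengths are in m, angles in rad, forces in N, time in s.
With the tool pointing down it reaches from about 0.4 to 0.825 m from the base axis. Payload 7 kg.
Tool frame: the origin (TCP) lies on the centre line of the jaws, within the pads' length; the fingertips stand arm.tip_reach ahead of it and the grasp point (between the pads) lies 5 mm behind it (arm.tip_reach is the distance from the TCP to the fingertips, in m); z points along the fingers, y is the line along which they close (so a half turn about z gives the same grasp; the last joint's range is limited). The gripper opens to 88 mm and grips with 3 to 60 N. Pads are 19 mm wide; open, the fingers measure 130 mm over their backs; the gripper's body (78 mm by 193 mm) begins 47 mm behind the grasp point.
Start: joints at [-0.867, 0.359, 0.012, 0, -1.224, -0.288], TCP at [0.273, -0.617, 0.241] pointing down, gripper open.
Joint ranges: [-3.07, 3.07], [-1.43, 2.12], [-1.02, 1.25], [-3.03, 1.67], [-3.05, -0], [-3.03, 3.03]. Speed limits (rad/s): [2.39, 2.39, 3.01, 3.14, 3.14, 3.14].

## Interface

Orientations are given as [roll, pitch, yaw] about the fixed x, y, z axes, in that order (R = Rz(yaw) Ry(pitch) Rx(roll)).
In Python, from station import status, optics, order, arm gives the robot as it stands. The module is installed in compiled form; this text tells all that it offers.
- The arm moves only by the shell command python3 -m jog 'ROWS' [FORCE]. ROWS is JSON, a list of rows, each a list of 3 entries, a list of its own where there are three numbers: the gripper command: -1 is shut, 1 is fully open, values between are in proportion, then the shift along the tool's x, y, z in mm, then the turn about the tool's z in rad. A call has 1 to 20 rows; each row is the pose to reach, as a shift and turn from the pose commanded when the call began, along the tool's axes at that moment; what a row does not reach only later rows make up. A row lasts 1/8 s, in which the tool goes at most 62.5 mm and 10.7 degrees, less where a joint would pass 70% of its speed; a pose out of reach is approached as far as the arm can. A call with a gripper value outside its range is refused whole. The fingers move at their own pace and stop on an object; FORCE is the grip in N (left out, the last holds). Time passes only in rows, so rows that repeat a pose let the fingers close. It gives the time, the measured TCP pose, the force, the opening and the grip force at its end, in the units of the state.
- status.get_state(): the state, without advancing time (a new reading comes with each control period).
- optics.grab_frame(name): name is "scene" or "top" or "wrist"; returns a dict with "color" (400x640x3 uint8, red, green, blue), "mtx" (3x3 intrinsics, pixels), "k1" (the pictures are not rectified: a ray, as slopes to the right and down, at radius r is drawn at 1 + k1 r^2 times it, then the intrinsics apply), "cam_to_world" (4x4, takes a point from camera to world coordinates). Camera axes: x right, y down, z forward; pixel columns grow to the right and rows downward; lengths in m; the calibration is good to about 2 mm. A picture is of the moment at which its call begins. There is no depth.
- order.job_done(): hands the job in; it is judged then, once.
The state is a dict: "t": time; "q": joint angles; "qd": joint speeds; "joint_efforts": joint torques, N m; "eef_pos": TCP position; "ee_rot": TCP orientation; "force": force on the tool from outside, world axes, zero at the start; "moment": the same for the moment, N m; "width": finger opening in m; "gripper_force": force on a finger pad.
Only numpy, scipy, OpenCV 4.12 (cv2) and the standard library are available. Lean on these libraries where they do the work, as an engineer would, in place of code of your own. Each camera call takes 0.05 s, during which the arm holds its last target. There are 200 camera calls.

## Task

The mould frame on the little green press is still drawn out: slide it all the way in against the rear stop, then turn the black ball knob clockwise until the press grips the frame firmly. Tighten by feel: stop once the knob has gone clearly stiff, do not force it, then let go; leave the hammer, pliers, steel block and spare frame lying where they are.

Things in the scene. Friction and masses are not known exactly. Their poses are not given: they have to be found in the camera images.
- press: Green hand-screw mould press fixed to the bench, about 245 mm tall, open at the front. Origin: centre of its underside, on the screw's axis; x points to its rear (the frame slides in along +x), z up. Base 36 mm high, 85 mm to front and rear, 95 mm to each side. Upper platen 90 mm deep (x +-45), ears along y to +-95, 14 mm thick, its face 5 to 11 mm above the mould frame at the start.
- crosshead (a point): Centre of the press's green crosshead, 147 mm above the bench; axes as body press. The crosshead is 44 mm deep, 190 mm wide, 132 to 162 mm high, on two columns of 18 mm diameter at y = +-75 mm, whose nuts rise to 176 mm. Feel: torque read with the hand at rest lacks the thread's friction (0.18 N m), so on contact it first drops to about 0, then climbs; 0.3 to 0.5 N m at rest is firm, 0.9 too much.
- screw_axis (a point): Point on the vertical screw axis, on the brass nut, 166 mm above the bench; axes as body press. The knob is a smooth black ball, 50 mm diameter, on this axis, its centre 45 to 51 mm above this point at the start (it varies: feel or look), 36 to 41 mm when closed tight. Steel collar of 23 mm under it. It is slippery (friction about 0.35) and slips unless the pads cover its widest part.
- thread (a point): Where the screw leaves the crosshead's underside, 132 mm up. Clockwise seen from above sinks ball and upper platen together, 20 mm per turn (3.2 mm per rad). Free turning takes 0.2 to 0.25 N m. After contact each 0.1 rad adds about 22 N of clamping and 0.07 N m. A loose grip slips before it is tight: 40 to 70 N suits. On letting go the screw backs off a little and then holds.
- lower_platen: Dark steel plate on which the mould frame slides, 126 x 96 mm (x -68 to +58 mm in the press), top 50 mm above the bench. Origin and axes as body press. It floats on disc springs preloaded to 28 N and sinks 1 mm per further 70 N. Guide strips at y = +-48 mm, 60 mm high, leave the frame 3 mm play a side.
- stop_face (a point): Point on the front face of the rear stop bar, on the press's centre line, at the height of the lower platen's top (50 mm). The mould frame's rear face comes to bear on it. Axes as body press.
- mould_frame: Loose aluminium mould frame on the lower platen, a block 110 mm (x) x 90 mm x 30 mm high, 0.6 to 1 kg, drawn out 26 to 50 mm towards the front. Origin: centre of its underside; its x axis points into the press. Fully home its origin is on the screw axis. From its front face a pull tongue 40 mm long, 26 mm wide sticks out, 10 mm thick, 10 to 20 mm above its underside.
- tongue_end (a point): Centre of the front end face of the mould frame's tongue, 95 mm in front of the frame's origin and 15 mm above its underside (65 mm above the bench). A good place to push; sliding takes about 3 to 7 N.
- spare_frame: Bystander: smaller loose aluminium mould frame, 80 x 64 x 24 mm with the same tongue at -x, lying on the bench left of the press. Origin: centre of its underside.
- bench_block: Bystander: loose steel bench block 75 x 75 x 22 mm right of the press. Origin: centre of its underside.
- pliers: Bystander: loose pliers, 130 mm long, about 15 mm high, lying left of the spare frame. Origin: at the rivet, on the bench.
- hammer: Bystander: loose hammer 240 mm long with wooden handle, lying right of the press. Origin: under the middle of its length, on the bench.
There are look-alikes about, which are no part of the job. What is shaped like the mould_frame but pink or red is not meant.

How it is judged:
On the way, in this order (a step that is already met when the one before it is completed fails the run):
1. the mould frame is slid home against the rear stop, within 4 mm (x of mould_frame in the frame of press above -0.004 m), for 0.2 s.
2. the platens grip the frame firmly: the lower platen bears at least 45 N (contact force between mould_frame and lower_platen above 45 N), for 0.2 s.
At the end, for the whole second after the job is handed in: the mould frame is home against the rear stop (within 4 mm), clamped between the platens with at least 45 N borne by the lower platen, at rest, and the knob is released (x of mould_frame in the frame of press above -0.004 m and contact force between mould_frame and lower_platen above 45 N and linear speed of mould_frame below 0.01 m/s); the robot touches nothing.
It fails at once if the press is forced: the frame is clamped with over 350 N (contact force between mould_frame and lower_platen above 350 N).
It fails at once if the spare frame is moved by over 20 mm (distance of spare_frame from where it was at the start of the episode above 0.02 m).
It fails at once if the steel block is moved by over 20 mm (distance of bench_block from where it was at the start of the episode above 0.02 m).
It fails at once if the pliers is moved by over 20 mm (distance of pliers from where it was at the start of the episode above 0.02 m).
It fails at once if the hammer is moved by over 20 mm (distance of hammer from where it was at the start of the episode above 0.02 m).
It also fails if it takes over 72 s, if anything falls off the work surface, if the arm or the gripper's body presses on something with over 40 N, if the wrist force passes 120 N, or if a joint passes its speed limit or range.

## Working session

There is one attempt and no reset: what is moved stays moved. The work goes in short steps, Python scripts to look and compute and a shell command to move; the robot and the scene stay as the last step left them, time stands still between calls to the robot, and variables do not carry over. Pictures are saved under pics/ and viewed, at most 10 in all, crops included, and the job is handed in when it is done.

```bash
mkdir -p pics; cat > h.py <<'E'
from station import status, optics, order, arm
import numpy as np, cv2
def grab(n,save=None):
    f=optics.grab_frame(n)
    if save: cv2.imwrite(f'pics/{save}.png',f['color'][:,:,::-1])
    return f
def ray(f,u,v):
    K=np.array(f['mtx'],float); k=f['k1']
    d=np.array([(u-K[0,2])/K[0,0],(v-K[1,2])/K[1,1]]); s=d.copy()
    for _ in range(30): s=d/(1+k*(s@s))
    T=np.array(f['cam_to_world']); r=T[:3,:3]@np.array([*s,1]); return T[:3,3],r/np.linalg.norm(r)
def onz(f,u,v,z):
    o,r=ray(f,u,v); return o+r*(z-o[2])/r[2]
def proj(f,p):
    T=np.array(f['cam_to_world']);K=np.array(f['mtx'],float)
    c=T[:3,:3].T@(np.array(p)-T[:3,3]); s=c[:2]/c[2]; s=s*(1+f['k1']*(s@s)); return K[0,0]*s[0]+K[0,2],K[1,1]*s[1]+K[1,2]
E
python3 - <<'E'
from h import *
a=grab('scene'); b=grab('top')
cv2.imwrite('pics/a.png',cv2.resize(np.vstack([a['color'],b['color']]),(480,600))[:,:,::-1])
cv2.imwrite('pics/top.png',b['color'][:,:,::-1]);cv2.imwrite('pics/scene.png',a['color'][:,:,::-1])
for f in(a,b): print(np.array(f['cam_to_world'])[:3,3],np.array(f['mtx'])[0,0],f['k1'])
print(status.get_state(),arm.tip_reach)
E
```

```text
[1.24436865 0.00370841 0.74063843] 370.44477463507064 -0.017382542942970064
[0.43415527 0.04009125 1.10158261] 390.2066913984801 -0.09607253661847255
{'t': 0.1, 'q': array([-8.66882019e-01,  3.59314328e-01,  1.11782780e-02, -2.88694720e-04,
       -1.22410802e+00, -2.88107190e-01]), 'qd': array([ 0.00170587, -0.00164235,  0.00282607,  0.00080352, -0.00170739,
       -0.0014824 ]), 'joint_efforts': array([-1.92548709e-03, -5.84164059e+01,  2.93750435e+01,  7.01545626e+00,
        1.01761168e-02, -6.42969667e-05]), 'eef_pos': array([ 0.27246683, -0.61712385,  0.23973264]), 'ee_rot': array([ 3.14012746e+00, -1.51170509e-04, -2.72588372e+00]), 'force': array([-0.001333  ,  0.31559617,  0.30903639]), 'moment': array([-0.04822735, -0.03569435, -0.0448184 ]), 'gripper_force': 0.0, 'width': 0.08797829208360979} 0.014
```

View pics/top.png

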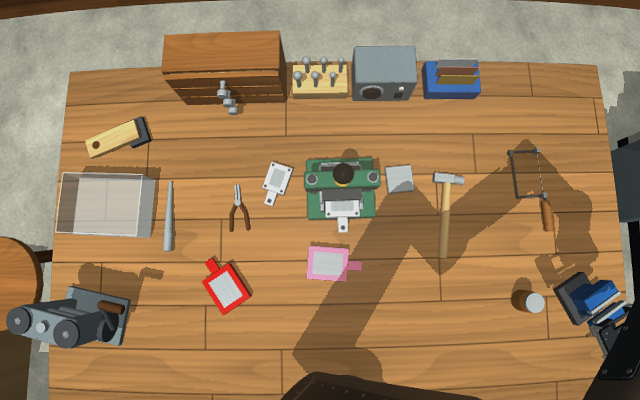

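View pics/scene.png

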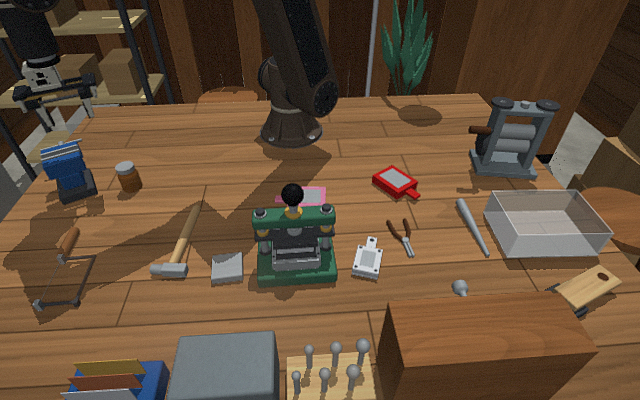

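The top view shows the press at (343,190), knob at (343,172), and the tongue of the frame inside it ending near (343,231). Candidates for the mould frame are the silver one in the press (343,210), the spare (277,180), the pink one (328,263) and the red one (228,287). I choose the one in the press and check it in a crop.

```bash
python3 - <<'E'
from h import *
b=grab('top'); c=b['color'][145:245,290:420]
cv2.imwrite('pics/crop.png',cv2.resize(c,None,fx=6,fy=6,interpolation=cv2.INTER_CUBIC)[:,:,::-1])
E
```

```text
(no output)
```

View pics/crop.png

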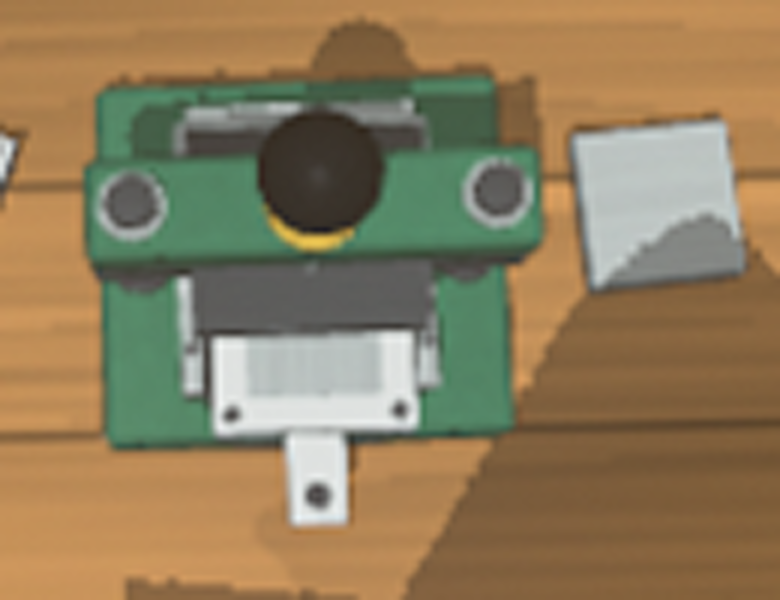

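The crop shows the silver frame with its tongue end at (291–348,524), nuts at (131,202) and (498,192), and the knob at (320,172), all in crop pixels. It is the right one: silver, and inside the green press.

```bash
python3 - <<'E'
from h import *
b=grab('top'); a=grab('scene')
def P(x,y,z): return onz(b,(x+.5)/6-.5+290,(y+.5)/6-.5+145,z)
L=P(131,202,.176);R=P(498,192,.176);print('nuts',L,R,(L+R)/2,np.linalg.norm(L-R)); d=L-R; print('yaw',np.arctan2(-d[0],d[1]))
cl,cr=P(110,447,.036),P(513,430,.036);bl,br=P(97,90,.036),P(495,76,.036);print('base',cl,cr,bl,br,(cl+cr+bl+br)/4)
for d in(cl-cr,bl-br):print('yaw',np.arctan2(-d[0],d[1]))
print('yaw side',[np.arctan2(*(e[[1,0]])) for e in (bl-cl,br-cr)])
print('tongue',P(291,524,.070),P(348,524,.070))
print('frame front',P(213,430,.08),P(417,433,.08))
print('knob top view z .213',P(320,172,.213))
# ball in scene
g=a['color'].astype(int).max(2); m=((g<60)*255).astype(np.uint8); m[:170]=0;m[215:]=0;m[:,:275]=0;m[:,310:]=0
n,l,s,c=cv2.connectedComponentsWithStats(m);i=1+s[1:,4].argmax();print(s[i],c[i])
o1,r1=ray(a,*c[i]);g=b['color'].astype(int).max(2); m=((g<60)*255).astype(np.uint8);m[:160]=0;m[186:]=0;m[:,:330]=0;m[:,:330]=0;m[:,358:]=0
n,l,s,c=cv2.connectedComponentsWithStats(m);i=1+s[1:,4].argmax();print(s[i],c[i])
o2,r2=ray(b,*c[i]);A=np.c_[r1,-r2];t=np.linalg.lstsq(A,o2-o1,rcond=None)[0];print(o1+t[0]*r1,o2+t[1]*r2)
E
```

```text
nuts [0.62685677 0.07125923 0.176     ] [ 0.62838311 -0.07706524  0.176     ] [ 0.62761994 -0.002903    0.176     ] 0.14833232152178824
yaw 0.010290222148684308
base [0.54202191 0.08704061 0.036     ] [ 0.54636152 -0.0976646   0.036     ] [0.7097744  0.09122614 0.036     ] [ 0.71335592 -0.09547217  0.036     ] [ 0.62787844 -0.0037175   0.036     ]
yaw 0.02349050997351328
yaw 0.0191811170586004
yaw side [np.float64(0.02494548477738383), np.float64(0.013128032810284249)]
tongue [0.50303139 0.00623892 0.07      ] [ 0.50254494 -0.01888735  0.07      ]
frame front [0.54422848 0.03984536 0.08      ] [ 0.54122061 -0.04966355  0.08      ]
knob top view z .213 [ 0.62971439 -0.00344737  0.213     ]
[281 183  23  24 401] [291.95012469 194.25935162]
[333 164  21  20 282] [342.83333333 173.24822695]
[ 0.6288591  -0.00329997  0.21690352] [ 0.6288651  -0.00306347  0.2168933 ]
```

```bash
python3 -m jog '[[-1,[-20,24,4],0.02],[-1,[-60,69,12],0.06],[-1,[-100,116,20],0.1],[-1,[-140,162,28],0.14],[-1,[-180,208,36],0.18],[-1,[-220,254,44],0.22],[-1,[-260,300,52],0.26],[-1,[-300,347,60],0.3],[-1,[-340,393,68],0.34],[-1,[-380,439,76],0.38],[-1,[-405,468,80],0.4],[-1,[-418,483,80],0.4],[-1,[-418,483,80],0.4],[-1,[-418,483,80],0.4]]' 40
python3 - <<'E'
from h import *
s=status.get_state();print(s['q'],s['ee_rot'])
f=grab('wrist','w1');print(np.array(f['cam_to_world']).round(3).tolist())
E
```

```text
t: 2.0
eef_pos: [0.4596, -0.0075, 0.1606]
ee_rot: [-3.142, -0.0, -3.126]
force: [-1.1, -0.1, -0.7]
width: 0.0003
gripper_force: 0.0
[ 4.14064840e-01  7.31402835e-02 -5.59542380e-01 -7.09346242e-05
 -9.38344723e-01 -1.96935872e+00] [-3.14155570e+00 -2.35151095e-04 -3.12613215e+00]
[[-0.015, 0.961, 0.277, 0.385], [1.0, 0.015, 0.004, -0.009], [-0.0, 0.277, -0.961, 0.304], [0.0, 0.0, 0.0, 1.0]]
```

View pics/w1.png

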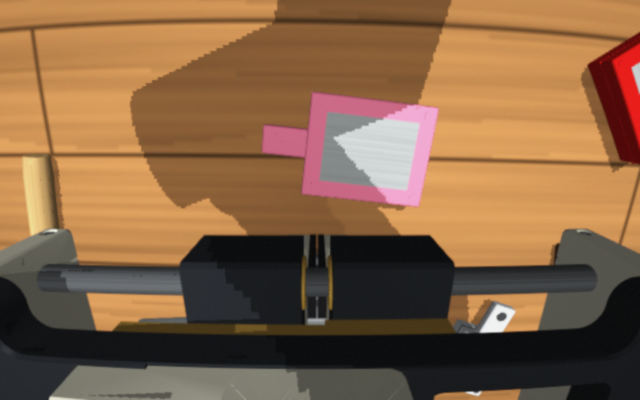

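```bash
python3 -m jog '[[-1,[0,0,20],0],[-1,[0,0,45],0],[-1,[0,0,70],0],[-1,[0,0,88],0],[-1,[0,0,95],0],[-1,[-8,0,95],0],[-1,[-16,0,95],0],[-1,[-24,0,95],0],[-1,[-28,0,95],0],[-1,[-32,0,95],0],[-1,[-35,0,95],0],[-1,[-38,0,95],0],[-1,[-41,0,95],0],[-1,[-44,0,95],0],[-1,[-47,0,95],0],[-1,[-50,0,95],0],[-1,[-53,0,95],0]]'
```

```text
t: 4.18
eef_pos: [0.5104, -0.0067, 0.065]
ee_rot: [-3.141, -0.005, -3.126]
force: [-7.6, -0.4, 4.6]
width: 0.0005
gripper_force: 3.7
```

```bash
python3 -m jog '[[-1,[-2,0,0],0],[-1,[-4,0,0],0],[-1,[-6,0,0],0],[-1,[-8,0,0],0],[-1,[-9,0,0],0],[-1,[-9,0,0],0]]'; python3 -m jog '[[-1,[-1.5,0,0],0],[-1,[-3,0,0],0],[-1,[-3,0,0],0]]'
```

```text
t: 4.92
eef_pos: [0.5195, -0.0065, 0.0651]
ee_rot: [-3.141, -0.004, -3.126]
force: [-6.8, -0.1, 4.6]
width: 0.0006
gripper_force: 3.3
t: 5.3
eef_pos: [0.5223, -0.0065, 0.065]
ee_rot: [-3.141, -0.005, -3.126]
force: [-7.2, -0.4, 4.8]
width: 0.0002
gripper_force: 3.5
```

```bash
python3 -m jog '[[-1,[-1,0,0],0],[-1,[-2,0,0],0],[-1,[-2,0,0],0]]';
```

```text
t: 5.68
eef_pos: [0.5224, -0.0067, 0.0647]
ee_rot: [-3.14, -0.008, -3.127]
force: [-13.1, 1.6, 9.9]
width: 0.0007
gripper_force: 6.7
```

```bash
python3 -m jog '[[-1,[-1.5,0,0],0],[-1,[-2.5,0,0],0],[-1,[-2.5,0,0],0]]'; python3 -m jog '[[-1,[6,0,0],0],[-1,[25,0,0],0],[-1,[50,0,0],0],[-1,[75,0,-10],0],[-1,[90,0,-40],0],[-1,[90,0,-80],0],[-1,[90,0,-130],0],[-1,[90,0,-180],0],[-1,[90,0,-230],0],[-1,[90,0,-255],0],[-1,[90,0,-255],0]]'
python3 - <<'E'
from h import *
b=grab('top'); c=b['color'][145:245,290:420]
cv2.imwrite('pics/crop2.png',cv2.resize(c,None,fx=6,fy=6,interpolation=cv2.INTER_CUBIC)[:,:,::-1])
E
```

```text
t: 6.05
eef_pos: [0.5226, -0.007, 0.0644]
ee_rot: [-3.14, -0.012, -3.127]
force: [-21.4, 4.0, 15.2]
width: 0.0004
gripper_force: 10.5
t: 7.42
eef_pos: [0.4405, -0.0068, 0.3229]
ee_rot: [3.14, 0.005, -3.126]
force: [0.1, -0.8, 0.9]
width: 0.0006
gripper_force: 0.0
```

View pics/crop2.png

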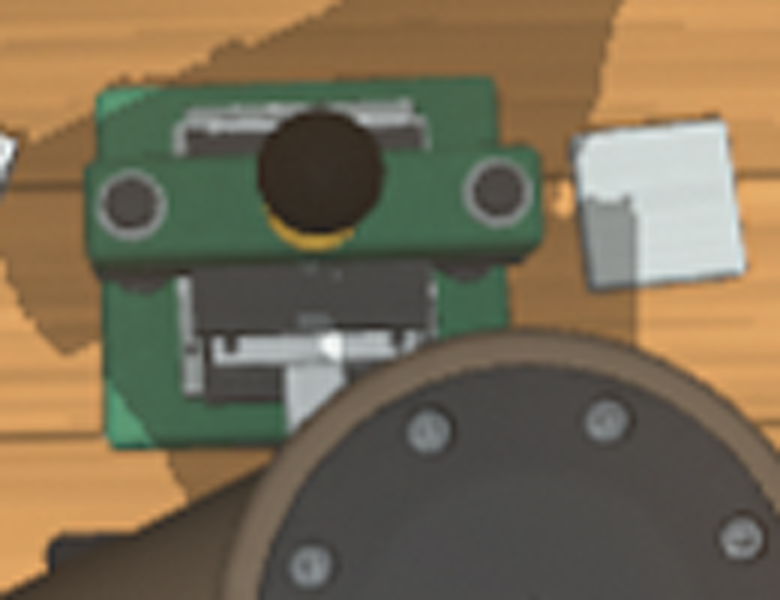

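The frame's front edge moved from row 433 to about 363, roughly 31 mm, so it is home. The knob is still at (320,172) in the crop. Next I move above the knob, winding the wrist back so that one grip covers the whole turn.

```bash
python3 -m jog '[[1,[-10,0,0],-0.17],[1,[-25,0,0],-0.34],[1,[-40,0,0],-0.51],[1,[-55,0,0],-0.68],[1,[-70,0,0],-0.85],[1,[-85,0,0],-1.02],[1,[-100,0,0],-1.19],[1,[-115,0,0],-1.36],[1,[-130,0,0],-1.53],[1,[-145,0,0],-1.7],[1,[-160,0,0],-1.87],[1,[-175,0,0],-2.04],[1,[-184,0,0],-2.2],[1,[-188,1,0],-2.35],[1,[-188,1,0],-2.35]]' && python3 -m jog '[[1,[0,0,0],-0.17],[1,[0,0,0],-0.34],[1,[0,0,0],-0.51],[1,[0,0,0],-0.68],[1,[0,0,0],-0.85],[1,[0,0,0],-1.02],[1,[0,0,0],-1.19],[1,[0,0,0],-1.36],[1,[0,0,0],-1.53],[1,[0,0,0],-1.7],[1,[0,0,0],-1.87],[1,[0,0,0],-2.04],[1,[0,0,0],-2.2],[1,[0,0,0],-2.35],[1,[0,0,0],-2.35]]'
python3 - <<'E'
from h import *
s=status.get_state();print(s['q'],s['moment'])
E
```

```text
t: 9.35
eef_pos: [0.6272, -0.0031, 0.3188]
ee_rot: [3.14, 0.001, -0.777]
force: [-0.4, 0.0, -0.6]
width: 0.0872
gripper_force: 0.0
t: 11.22
eef_pos: [0.627, -0.0032, 0.32]
ee_rot: [-3.141, 0.0, 1.57]
force: [1.1, 0.3, 0.4]
width: 0.087
gripper_force: 0.0
[ 3.05743594e-01  2.42185127e-01  2.75144262e-02 -1.49012945e-04
 -1.35687196e+00  2.83533889e+00] [-0.10229728  0.00185733  0.00096389]
```

```bash
python3 -m jog '[[1,[0,1,10],0],[1,[0,1,30],0],[1,[0,1,50],0],[1,[0,1,70],0],[1,[0,1,90],0],[1,[0,1,102],0],[1,[0,1,110],0],[1,[0,1,110],0],[1,[0,1,110],0]]' 60
python3 - <<'E'
from h import *
a=grab('scene')
c=a['color'][100:300,180:410]
cv2.imwrite('pics/s2.png',cv2.resize(c,None,fx=3,fy=3,interpolation=cv2.INTER_CUBIC)[:,:,::-1])
E
```

```text
t: 12.35
eef_pos: [0.6288, -0.0031, 0.2113]
ee_rot: [3.141, -0.0, 1.574]
force: [0.3, -0.3, 0.2]
width: 0.0878
gripper_force: 0.0
```

View pics/s2.png

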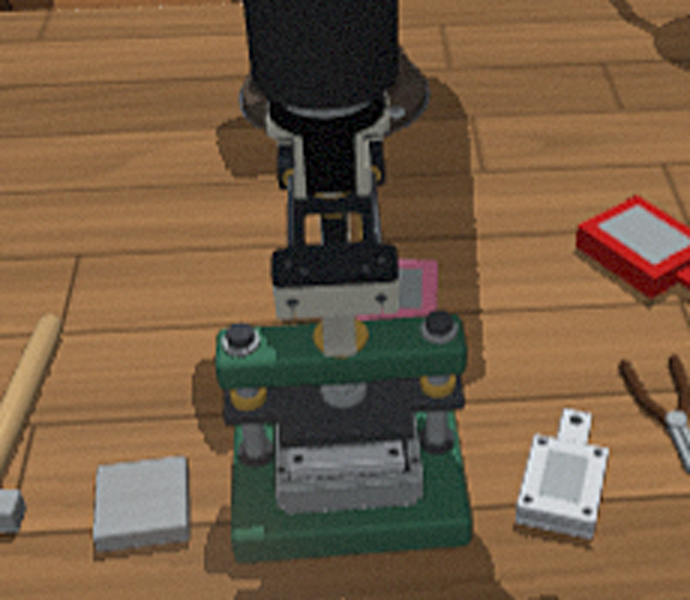

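The fingers straddle the ball (hidden behind the finger at (340,330)), centred over the brass nut. Now I grip.

```bash
python3 -m jog '[[-1,[0,0,0],0],[-1,[0,0,0],0],[-1,[0,0,0],0],[-1,[0,0,0],0],[-1,[0,0,0],0],[-1,[0,0,0],0]]' 60
python3 -c "
from h import *
s=status.get_state();print(s['moment'],s['width'])"
```

```text
t: 13.15
eef_pos: [0.6285, -0.0032, 0.2106]
ee_rot: [3.141, 0.0, 1.574]
force: [0.5, -0.0, -0.3]
width: 0.0482
gripper_force: 60.0
[-0.19025683 -0.3601931  -0.01412279] 0.048189801139059955
```

```bash
python3 -m jog '[[-1,[0,0,0.2],0.06],[-1,[0,0,0.5],0.15],[-1,[0,0,0.8],0.25],[-1,[0,0,1.1],0.35],[-1,[0,0,1.4],0.45],[-1,[0,0,1.8],0.55],[-1,[0,0,2.2],0.7]]'
python3 -c "
from h import *
s=status.get_state();print(s['moment'],s['q'][5])"; python3 -m jog '[[-1,[0,0,0],0],[-1,[0,0,0],0]]'
python3 - <<'E'
from h import *
s=status.get_state();print(s['moment'],s['q'][5])
E
```

```text
t: 14.02
eef_pos: [0.6282, -0.0031, 0.2084]
ee_rot: [-3.141, 0.0, 0.87]
force: [-0.4, 0.1, -0.1]
width: 0.0478
gripper_force: 60.0
[-0.00317739  0.22881333  0.14751263] 2.135804778459385
t: 14.28
eef_pos: [0.6283, -0.0031, 0.2083]
ee_rot: [-3.141, 0.0, 0.877]
force: [-1.3, 0.2, -0.2]
width: 0.0479
gripper_force: 60.0
[ 0.12848181  0.404581   -0.13062157] 2.1428173148661807
```

```bash
cat > m.py <<'E'
from h import *
M=[];F=[]
for _ in range(3):
    s=status.get_state();M.append(s['moment'][2]);F.append(s['force'][2]);optics.grab_frame('top')
print('Mz',np.round(M,3),'mean',np.mean(M).round(3),'Fz',np.round(F,1),'q6',s['q'][5].round(3),'w',round(s['width'],4))
E
python3 -m jog '[[-1,[0,0,0.3],0.1],[-1,[0,0,0.7],0.22],[-1,[0,0,1.1],0.34],[-1,[0,0,1.5],0.46],[-1,[0,0,1.9],0.58],[-1,[0,0,2.3],0.7]]'|grep -E 'pos|force'; python3 m.py
python3 -m jog '[[-1,[0,0,0.3],0.08],[-1,[0,0,0.5],0.16],[-1,[0,0,0.8],0.24],[-1,[0,0,1],0.32]]'|grep -E 'pos|force'; python3 m.py
```

```text
eef_pos: [0.6281, -0.0028, 0.2061]
force: [-2.1, 3.3, 1.2]
gripper_force: 60.0
Mz [ 0.133 -0.197 -0.25 ] mean -0.105 Fz [1.2 1.4 2.1] q6 1.44 w 0.0481
eef_pos: [0.6281, -0.0027, 0.2051]
force: [-3.1, 3.2, 2.0]
gripper_force: 60.0
Mz [ 0.124 -0.221 -0.24 ] mean -0.112 Fz [2.  1.9 2.9] q6 1.122 w 0.0486
```

```bash

python3 -m jog '[[-1,[0,0,0.3],0.08],[-1,[0,0,0.5],0.16],[-1,[0,0,0.8],0.24],[-1,[0,0,1],0.3]]'|grep -E 'pos|force'; python3 m.py
python3 -m jog '[[-1,[0,0,0.3],0.08],[-1,[0,0,0.5],0.16],[-1,[0,0,0.7],0.2]]'|grep -E 'pos|force'; python3 m.py
```

```text
eef_pos: [0.6281, -0.0026, 0.2041]
force: [-3.5, 4.6, 3.1]
gripper_force: 60.0
Mz [ 0.152 -0.046 -0.222] mean -0.039 Fz [3.1 3.1 2.5] q6 0.823 w 0.0479
eef_pos: [0.6281, -0.0025, 0.2035]
force: [-4.3, 4.7, 4.0]
gripper_force: 60.0
Mz [ 0.135 -0.078 -0.314] mean -0.086 Fz [4.  3.6 4.6] q6 0.624 w 0.0478
```

```bash

python3 -m jog '[[-1,[0,0,0.2],0.08],[-1,[0,0,0.4],0.15],[-1,[0,0,0.5],0.2]]'|grep -E 'pos|force'; python3 m.py
python3 - <<'E'
from h import *
a=grab('scene')
c=cv2.resize(a['color'][190:280,240:350],None,fx=4,fy=4,interpolation=cv2.INTER_CUBIC)[:,:,::-1]
o=cv2.imread('pics/scene.png')[190:280,240:350]
cv2.imwrite('pics/s3.png',np.vstack([c[:280],cv2.resize(o,None,fx=4,fy=4,interpolation=cv2.INTER_CUBIC)[:280]]))
E
```

```text
eef_pos: [0.6282, -0.0025, 0.2029]
force: [-3.4, 5.2, 2.3]
gripper_force: 60.0
Mz [ 0.162 -0.105 -0.201] mean -0.048 Fz [2.3 1.9 2.6] q6 0.423 w 0.0481
```

View pics/s3.png

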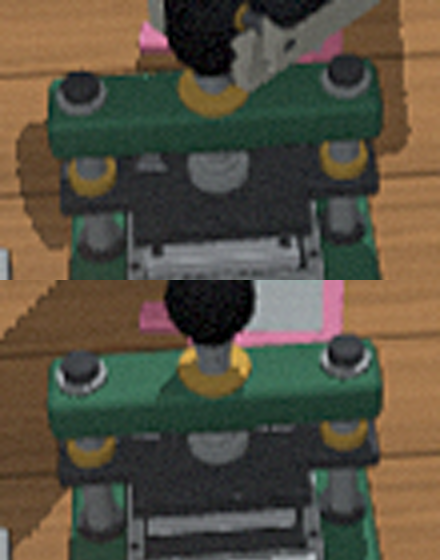

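The upper half (now) shows the ball and platen clearly lower than before: the platen ears' lower edge moved from about row 203 to 213, so the screw is turning without slip. I continue in small steps.

```bash

for i in 1 2; do :; done
python3 -m jog '[[-1,[0,0,0.2],0.08],[-1,[0,0,0.4],0.15],[-1,[0,0,0.6],0.2]]'|grep -E 'pos'; python3 m.py
python3 -m jog '[[-1,[0,0,0.2],0.08],[-1,[0,0,0.4],0.15],[-1,[0,0,0.6],0.2]]'|grep -E 'pos'; python3 m.py
```

```text
eef_pos: [0.6283, -0.0024, 0.2022]
Mz [ 0.183 -0.069 -0.176] mean -0.021 Fz [2.6 2.2 1.6] q6 0.223 w 0.0479
eef_pos: [0.6283, -0.0023, 0.2016]
Mz [ 0.172 -0.112 -0.212] mean -0.051 Fz [2.2 1.9 2.4] q6 0.023 w 0.0481
```

```bash

python3 -m jog '[[-1,[0,0,0.2],0.08],[-1,[0,0,0.4],0.15],[-1,[0,0,0.6],0.2]]'|grep -E 'pos'; python3 m.py
python3 -m jog '[[-1,[0,0,0.2],0.08],[-1,[0,0,0.5],0.15]]'|grep -E 'pos'; python3 m.py
```

```text
eef_pos: [0.6284, -0.0023, 0.201]
Mz [ 0.14  -0.091 -0.223] mean -0.058 Fz [2.2 1.4 1.7] q6 -0.177 w 0.0486
eef_pos: [0.6285, -0.0023, 0.2005]
Mz [ 0.333 -0.083 -0.084] mean 0.055 Fz [1.2 1.3 2. ] q6 -0.327 w 0.0476
```

```bash

python3 -m jog '[[-1,[0,0,0.2],0.07],[-1,[0,0,0.4],0.13]]'|grep -E 'pos'; python3 m.py
python3 -m jog '[[-1,[0,0,0.2],0.07],[-1,[0,0,0.4],0.13]]'|grep -E 'pos'; python3 m.py
```

```text
eef_pos: [0.6286, -0.0023, 0.2001]
Mz [ 0.355  0.178 -0.013] mean 0.174 Fz [1.8 1.5 1.9] q6 -0.457 w 0.0482
eef_pos: [0.6286, -0.0023, 0.1997]
Mz [0.428 0.118 0.075] mean 0.207 Fz [1.2 1.8 1.5] q6 -0.587 w 0.0485
```

```bash

python3 -m jog '[[-1,[0,0,0.2],0.07],[-1,[0,0,0.4],0.13]]'|grep -E 'pos'; python3 m.py

```

```text
eef_pos: [0.6286, -0.0023, 0.1993]
Mz [0.53  0.321 0.143] mean 0.331 Fz [1.  1.7 0.9] q6 -0.716 w 0.0483
```

```bash

python3 -m jog '[[-1,[0,0,0.2],0.07],[-1,[0,0,0.4],0.13]]'|grep -E 'pos'; python3 m.py
python3 -m jog '[[-1,[0,0,0.2],0.07],[-1,[0,0,0.4],0.13]]'|grep -E 'pos'; python3 m.py
```

```text
eef_pos: [0.6287, -0.0024, 0.1989]
Mz [0.637 0.385 0.259] mean 0.427 Fz [1.1 0.7 0. ] q6 -0.846 w 0.0481
eef_pos: [0.6288, -0.0024, 0.1986]
Mz [0.651 0.429 0.303] mean 0.461 Fz [0.9 0.1 0. ] q6 -0.976 w 0.0483
```

```bash

python3 -m jog '[[-1,[0,0,0.2],0.07],[-1,[0,0,0.3],0.1],[-1,[0,0,0.3],0.1],[-1,[0,0,0.3],0.1]]'|grep -E 'pos'; python3 m.py
```

```text
eef_pos: [0.6288, -0.0024, 0.1982]
Mz [0.485 0.448 0.454] mean 0.462 Fz [-0.2  0.7 -0.1] q6 -1.075 w 0.048
```

The knob reads 0.45 N m at rest, which is firm. I let go and rise clear.

```bash

python3 -m jog '[[0.2,[0,0,0],0],[1,[0,0,0],0],[1,[0,0,0],0],[1,[0,0,0],0],[1,[0,0,0],0],[1,[0,0,-10],0],[1,[0,0,-35],0],[1,[0,0,-65],0],[1,[0,0,-95],0],[1,[0,0,-110],0],[1,[0,0,-110],0]]'; python3 m.py
python3 - <<'E'
from h import *
a=grab('scene')
cv2.imwrite('pics/s4.png',cv2.resize(a['color'][170:290,220:390],None,fx=4,fy=4,interpolation=cv2.INTER_CUBIC)[:,:,::-1])
E
```

```text
t: 23.58
eef_pos: [0.6287, -0.003, 0.3093]
ee_rot: [-3.141, 0.002, -2.346]
force: [-0.3, 0.4, -0.4]
width: 0.0871
gripper_force: 0.0
Mz [ 0.    -0.017 -0.01 ] mean -0.009 Fz [-0.4 -0.7 -0.8] q6 -1.08 w 0.0873
```

View pics/s4.png

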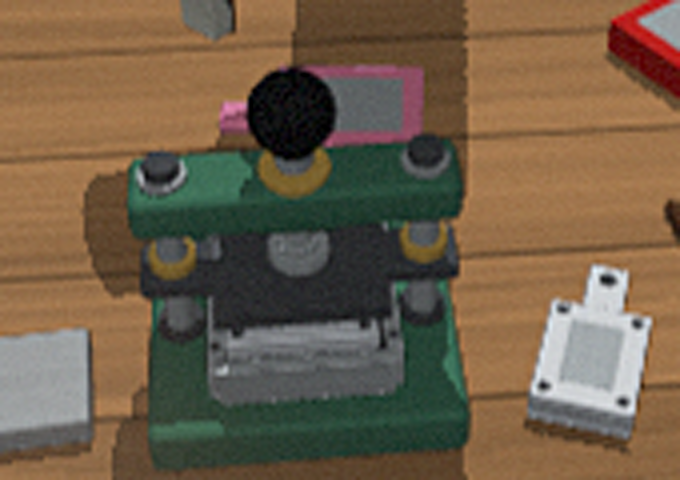

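The ball (290,113) sits low on its collar, the platen is down on the frame (300,330) and the gripper is clear; the spare frame and the block are undisturbed.

```bash
python3 -c "
from station import order
print(order.job_done())"
```

```text
the job is handed in; nothing more can be done
None
```

The mould frame is home against the rear stop and the press is tightened until clearly stiff (about 0.45 N m at rest, by my estimate roughly 165 N of clamping); the knob is released, I saw no bystander moved, and the job is handed in at about 24 s, with no verdict returned.

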